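# Plane out of its case and onto its rest

## Robot

A 7-joint arm with a two-finger parallel gripper is mounted at the origin on the work surface. World frame = base frame: x ahead of the robot, y to its left, z up, the work surface at z = 0. Lengths are in m, angles in rad, forces in N, time in s.
With the tool pointing down it reaches from about 0.4 to 0.85 m from the base axis. Payload 4.5 kg.
Tool frame: the origin (TCP) lies on the centre line of the jaws, within the pads' length; the fingertips stand ahead of it and the grasp point (between the pads) lies 3 mm ahead of it (r.finger_overhang is the z of the fingertips in the tool frame, in m); z points along the fingers, y is the direction in which the jaws open and shut (so a half turn about z gives the same grasp; the last joint's range is limited). The gripper opens to 88 mm and grips with 3 to 60 N. Pads are 18 mm wide; open, the fingers measure 123 mm over their backs; the gripper's body (75 mm by 187 mm) begins 45 mm behind the grasp point.
Start: joints at [1.187, 0.689, -0.195, 1.565, 0.157, 0.902, -0.215], TCP at [0.254, -0.571, 0.261] pointing down, gripper open.
Joint ranges: [-3.01, 3.01], [-0.46, 2.08], [-1.47, 1.51], [0.13, 2.56], [-1, 4.14], [0.04, 2.09], [-2.66, 2.66]. Speed limits (rad/s): [2.57, 2.57, 3.14, 3.14, 3.14, 3.14, 3.14].

## Interface

Orientations are given as a unit quaternion [x, y, z, w].
In Python, from plant import get_state, snapshot, camera_model, workorder, boxes_of, mark_of, r gives the robot as it stands.
- The arm moves only by the tool jog_arm, never from a script. Its argument "rows" is a list of rows, each a list of 2 entries, a list of its own where there are three numbers: the shift along the tool's x, y, z normalised to -1 to 1, where 1 is 75 cm, then the turn about the tool's z normalised to -1 to 1, where 1 is 2 rad. A call has 1 to 20 rows; each row is the pose to reach, as a shift and turn from the pose commanded when the call began, along the tool's axes at that moment; what a row does not reach only later rows make up. A row lasts 1/12 s, in which the tool goes at most 41.7 mm and 7.16 degrees, less where a joint would pass 70% of its speed; a pose out of reach is approached as far as the arm can. A call with a number of a shift or a turn outside -1 to 1 is refused whole. A call with a gripper value outside its range is refused whole. "gripper" is the finger opening in mm, from 0 to 88.1, set as the call begins (left out, the last holds). The fingers move at their own pace and stop on an object; "newtons" is the grip in N (left out, the last holds). Time passes only in rows, so rows that repeat a pose let the fingers close. It gives the time, the measured TCP pose, the force and the opening at its end, in the units of the state.
- get_state(): the state, without advancing time (a new reading comes with each control period).
- snapshot(name): name is "scene" or "top"; returns the picture (384x512x3 uint8, red, green, blue); there is no depth.
- camera_model(name): a dict with "mtx" (3x3 intrinsics, pixels), "extrinsics" (4x4, takes a point from camera to world coordinates). Camera axes: x right, y up, looking along -z (the intrinsics and any distortion apply to the point x, -y, -z); pixel columns grow to the right and rows downward; lengths in m; the calibration is good to about 2 mm. A picture is of the moment at which its call begins. camera_model takes no time and is no camera call.
- workorder.finish_job(): hands the job in, once; it reports no verdict.
Trained networks look in the newest picture that a camera, given by its name, has taken for a name from the list of things; names that differ only in an ending like _2 or _b are one class to them, and where a whole thing is asked for, a point or a joint stands for the part that bears it (a point fixed in the world has none). Each returns a list of dicts, best first, with "p" (0 to 1); they miss things now and then, are a little off and sometimes report something else, mostly with a low value. They report only what shows in the picture. A call takes as long as a camera call. They do not tell look-alikes from the thing itself.
- boxes_of(thing, camera): "rect" ([left, top, right, bottom] in pixels, round what is visible of it).
- mark_of(thing, camera): "pixel" ([row, column] in pixels: a listed point, or the origin of a listed thing).
The state is a dict: "clock": time; "q": joint angles; "qd": joint speeds; "joint_torque": joint torques, N m; "tool_pos": TCP position; "eef_rot": TCP orientation; "contact_force": force on the tool from outside, world axes, zero at the start; "moment": the same for the moment, N m; "opening": opening from 0.0 (shut) to 1.0 (fully open).
Only numpy, scipy, OpenCV 4.12 (cv2) and the standard library are available. Lean on these libraries where they do the work, as an engineer would, in place of code of your own. Each camera call takes 0.05 s, during which the arm holds its last target.

## Task

Swing the lid of the tool case up past its balance point so that it stays open by itself, and lift out the block plane. Turn the plane and set it down (do not drop it) flat in the wooden plane rest, between the corner strips, with its knob end towards the rest's tall stop; then shut the case's lid fully. Leave the other things on the bench where they are.

Things in the scene. Friction and masses are not known exactly. Their poses are not given: they have to be found in the camera images.
- lid (a joint): Angle of the case's lid about its hinge: 0 shut, 1.75 rad fully open at its stop (10 degrees past upright). No spring or latch, very little friction: below about 1.35 rad it falls shut, beyond that it falls gently back to the stop and stays. Lifting it at the tongue takes about 1.5 N.
- case: Grey clamshell tool case fixed to the bench. Origin: centre of its underside; z up, x towards its hinge side, which is away from the robot (yaw within 0.2 rad of the world x), y along the hinge. Outside 150 (x) x 210 (y) mm; base 50 mm high, walls 5 mm, floor 6 mm; the shut lid adds 28 mm (78 mm in all).
- lid_hinge (a point): Middle of the hinge line, on the case's far upper rim: x = +75 mm, z = 50 mm in the case's frame. Axes as the case's (it does not turn with the lid); the lid turns about this y, front edge rising.
- lid_tongue (a point): Grip point of the black tongue at the middle of the lid's front edge; moves and turns with the lid. Shut, it is at x = -176, z = +8 mm in the lid_hinge frame (58 mm above the bench). Tongue 26 mm wide (y), 12 mm thick, 40 mm long; its end is 14 mm beyond this point. It can be pinched across its width from straight above at every lid angle, turning between the fingers.
- plane_mid (a point): Middle of the dark steel block plane (about 0.6 kg), 18 mm above its sole. x along its length to the knob end, y across, z up. It lies sole down in the shut case, knob towards +y of the case. Sole 160 x 48 mm; two upright parallel cheeks, 48 mm over the outside, tops 36 mm above the underside, from x = -60 to +50 mm: grip across these. Metal cap between them up to 56 mm high.
- plane_knob (a point): Top of the plane's round dark-wood knob (28 mm across), 62 mm from plane_mid towards the knob end (toe), 50 mm above the sole's underside.
- rest_bed (a point): Centre of the bed's top face of the wooden plane rest, 12 mm above the bench, fixed (tall stop at the end away from the robot, yaw within 0.3 rad). z up, x along the rest to its tall stop (inner face x = +87 mm, 40 mm above the bed); low lip (8 mm) at x = -87 mm. Bed 96 mm wide, cross groove at x = +20 mm. Corner strips 10 mm high at |x| = 50 to 87 mm, inner faces y = +-31 mm; sides open between. Seated plane: plane_mid 18 mm above, its x along this x.
- jar_mid (a point): Bystander, leave alone: amber glass jar with a steel cap, 64 mm across, 85 mm tall; this point is half-way up.
- square_mid (a point): Bystander, leave alone: try square lying flat: dark wooden stock 100 x 20 x 18 mm with a thin steel blade; this point is half-way up.
- sander_mid (a point): Bystander, leave alone: cork sanding block 115 x 65 x 35 mm; this point is half-way up.
- glue_mid (a point): Bystander, leave alone: white glue bottle, 64 mm across, 190 mm tall; this point is half-way up.
- mallet_mid (a point): Bystander, leave alone: wooden mallet lying down, 270 mm long, head 120 x 65 x 75 mm; this point is half-way up.
- offcut_mid (a point): Bystander, leave alone: pale wood offcut 130 x 70 x 38 mm; this point is half-way up.
- offcut2_mid (a point): Bystander, leave alone: dark wood offcut 90 x 60 x 45 mm; this point is half-way up.
There are look-alikes about, which are no part of the job. Leave any orange look-alike of the part that bears rest_bed alone.

How it is judged:
By the outcome, as a careful person would: the job done as asked, in the order asked, and still so for the second after the job is handed in, with the robot touching nothing.
It also fails if it takes over 72 s, if anything falls off the work surface, if the arm or the gripper's body presses on something with over 40 N, if the wrist force passes 120 N, or if a joint passes its speed limit or range.

## Working session

There is one attempt and no reset: what is moved stays moved. The work goes in short steps, Python scripts to look and compute and a tool call to move; the robot and the scene stay as the last step left them, time stands still between calls to the robot, and variables do not carry over. Pictures are saved under pics/ and viewed, and the job is handed in when it is done.

Besides the shell and the picture viewer there is one more tool, called after "Call:" by a JSON object that holds its "name" and its "arguments". jog_arm: Moves the arm, as the interface text tells. Scaled input: -1 to 1 covers 75 cm each way for a shift and 2 rad each way for a turn. Its arguments: {"type":"object","properties":{"rows":{"type":"array"},"gripper":{"type":"number"},"newtons":{"type":"number"}},"required":["rows"]}

```bash
ls -la; mkdir -p pics; python3 - <<'E'
from plant import *
import cv2,json
s=get_state(); print(s)
print(r.finger_overhang)
for n in ("scene","top"):
    im=snapshot(n); cv2.imwrite(f"pics/{n}0.png",im[:,:,::-1])
    c=camera_model(n); print(n,c)
    for t in ["lid_tongue","lid_hinge","case","rest_bed","plane_mid","jar_mid","square_mid","sander_mid","glue_mid","mallet_mid","offcut_mid","offcut2_mid"]:
        print(t,[(round(d['p'],2),[round(float(v)) for v in d['pixel']]) for d in mark_of(t,n)])
print(get_state()['clock'])
E
```

```text
total 12
drwxr-xr-x  3 agent agent 4096 Dec  7 03:05 .
drwxr-xr-x 23 root  root  4096 Dec  7 03:05 ..
drwxr-xr-x  2 agent agent 4096 Dec  7 03:05 pics
{'clock': 0.0, 'q': array([ 1.18680466,  0.68996272, -0.19451217,  1.56631191,  0.15730427,
        0.90251637, -0.21508812]), 'qd': array([ 0.00076832,  0.00062575, -0.00022873, -0.00158431,  0.00022927,
       -0.00145652, -0.00031653]), 'joint_torque': array([ 3.66884360e-04, -5.27571988e+01, -1.26664750e+00, -1.53427881e+01,
       -5.26259327e-02,  6.63642946e-03,  1.53787732e-04]), 'tool_pos': array([ 0.25330866, -0.5707312 ,  0.25993179]), 'eef_rot': array([ 9.78250389e-01,  2.07425554e-01, -2.54810395e-04, -8.66552752e-04]), 'contact_force': array([ 1.1357031 , -0.59468743, -0.70502211]), 'moment': array([ 0.03819529, -0.05892271, -0.03665019]), 'opening': 0.9983087530973624}
0.022
scene {'mtx': array([[366.7116729 ,   0.        , 259.64873798],
       [  0.        , 366.7116729 , 189.64658737],
       [  0.        ,   0.        ,   1.        ]]), 'extrinsics': array([[ 0.21457251, -0.75452183,  0.62020596,  1.1626339 ],
      
[... 769 characters left out ...]
12,  0.98424972, -0.17505983,  0.29326408],
       [-0.99962809, -0.02219469,  0.01584514, -0.04805816],
       [ 0.01171018,  0.17538496,  0.98443029,  1.40151471],
       [ 0.        ,  0.        ,  0.        ,  1.        ]])}
lid_tongue [(0.87, [233, 308]), (0.2, [209, 377])]
lid_hinge [(0.88, [186, 305])]
case [(0.72, [207, 304])]
rest_bed [(0.66, [203, 161]), (0.61, [287, 146]), (0.44, [124, 198])]
plane_mid [(0.55, [141, 135])]
jar_mid [(0.86, [214, 238])]
square_mid [(0.87, [166, 255]), (0.72, [184, 306])]
sander_mid [(0.63, [123, 195])]
glue_mid [(0.85, [117, 282])]
mallet_mid [(0.67, [140, 132]), (0.2, [202, 161])]
offcut_mid [(0.83, [208, 375])]
offcut2_mid [(0.91, [162, 372])]
1.3
```

View pics/scene0.png

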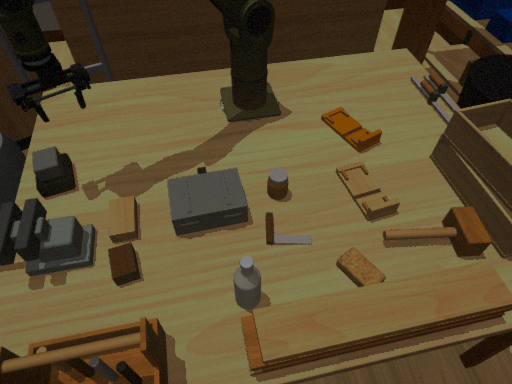

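View pics/top0.png

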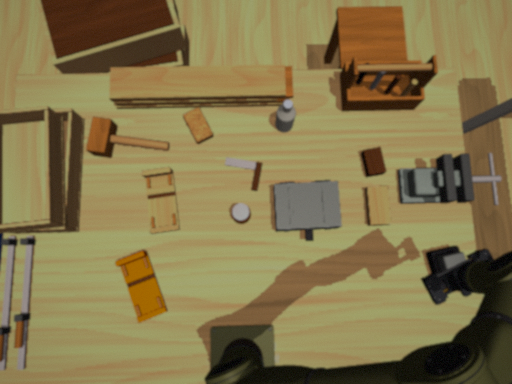

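The scene view shows the case at about (205,200), its tongue at (202,170), and the pale rest at (366,190). The orange look-alike is at (350,128). In the top view the case is at (307,205), its tongue at (309,234), the pale rest at (161,201) and the orange one at (142,286). Next I triangulate, then fit the poses by overlaying models.

```bash
cat > h.py <<'E'
import numpy as np,cv2
from plant import *
from scipy.optimize import least_squares
def proj(n,P):
    c=camera_model(n); T=np.linalg.inv(c['extrinsics']); P=np.atleast_2d(P)
    q=P@T[:3,:3].T+T[:3,3]; q=q*[1,-1,-1]
    u=q@c['mtx'].T; return u[:,:2]/u[:,2:]
def tri(a,b,na='scene',nb='top'): # pixels (row,col)
    f=lambda p: np.r_[proj(na,p)[0]-[a[1],a[0]],proj(nb,p)[0]-[b[1],b[0]]]
    s=least_squares(f,[.5,0,.05]); return s.x,np.abs(s.fun).max()
def onz(n,pix,z): # (row,col)
    f=lambda p: proj(n,[p[0],p[1],z])[0]-[pix[1],pix[0]]
    s=least_squares(f,[.5,0]); return s.x
def Rz(a):
    c,s=np.cos(a),np.sin(a); return np.array([[c,-s,0],[s,c,0],[0,0,1]])
def fr(P,x,y,yaw,z=0): return np.atleast_2d(P)@Rz(yaw).T+[x,y,z]
def crop(n,P,file,half=60,k=6,lines=()):
    im=snapshot(n)[:,:,::-1].copy(); u=proj(n,P)[0]; x0,y0=int(u[0]-half),int(u[1]-half*.75)
    x0=max(x0,0);y0=max(y0,0)
    c=im[y0:y0+int(1.5*half),x0:x0+2*half]; c=cv2.resize(c,None,fx=k,fy=k,interpolation=cv2.INTER_CUBIC)
    for l,col in lines:
        q=((proj(n,l)-[x0,y0]+.5)*k).astype(int); cv2.polylines(c,[q.reshape(-1,1,2)],False,col,1)
    cv2.imwrite(file,c); return x0,y0
E
python3 - <<'E'
from h import *
for n,a,b in [("tongue",(171,200),(233,308)),("hinge",(216,209),(186,305)),("rest",(189,366),(203,161)),("orange",(126,347),(287,146)),("jar",(182,274),(214,238)),("glue",(281,245),(117,282)),("square",(234,268),(166,255)),("offcut",(221,121),(208,375)),("mallet",(234,422),(140,132))]:
    print(n,*tri(a,b))
import sys
# first guess
t=tri((171,200),(233,308))[0]; h=tri((216,209),(186,305))[0]
yaw=np.arctan2(h[1]-t[1],h[0]-t[0]); print("yaw",yaw,np.hypot(*(h-t)[:2]))
E
```

```text
tongue [ 0.39093268 -0.22429053  0.06983031] 1.1212578241755295
hinge [ 0.54925697 -0.22139045  0.05154682] 0.39647053320459236
rest [0.51215192 0.27340382 0.00263992] 1.134857322838883
orange [0.23318554 0.31248    0.02067551] 1.1226885319275652
jar [ 0.45931781 -0.00374197  0.04373212] 2.725977569663115
glue [ 0.77920189 -0.15829762  0.08336873] 2.786185129684611
square [ 0.62619358 -0.06339662  0.02467933] 2.517181642989442
offcut [ 4.77011055e-01 -4.72284549e-01 -1.67288568e-04] 2.2492766102136557
mallet [0.72125523 0.35514427 0.03440924] 2.947976744375296
yaw 0.018315306177253715 0.15835084601948704
```

```bash
python3 - <<'E'
from h import *
for n in ("scene","top"):
    print(n,crop(n,[.47,-.22,.05],f"pics/case_{n}.png",half=60),crop(n,[.512,.273,.01],f"pics/rest_{n}.png",half=50,k=7))
E
```

```text
scene (146, 149) (315, 150)
top (245, 164) (109, 164)
```

View pics/case_top.png

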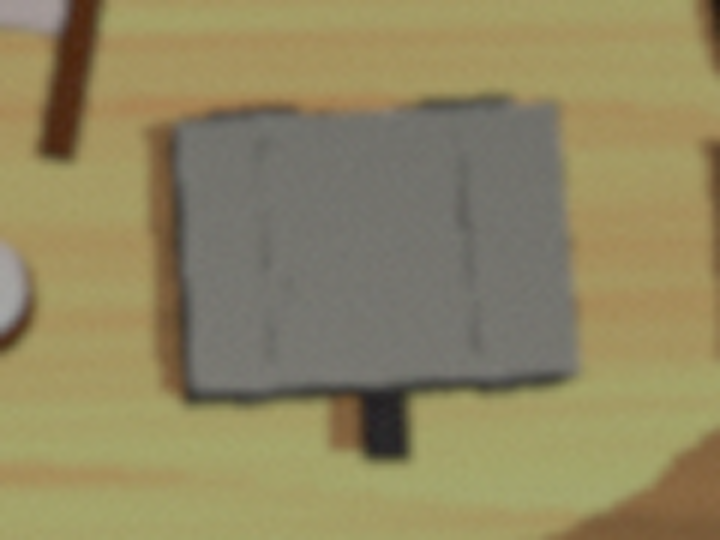

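View pics/case_scene.png

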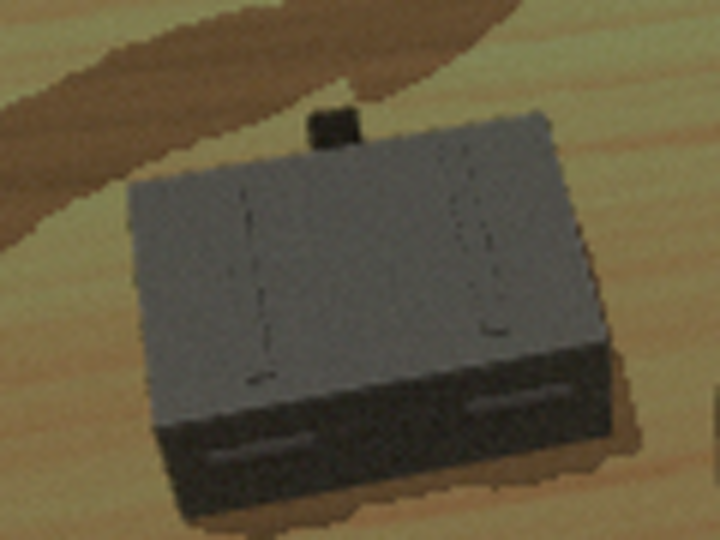

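View pics/rest_top.png

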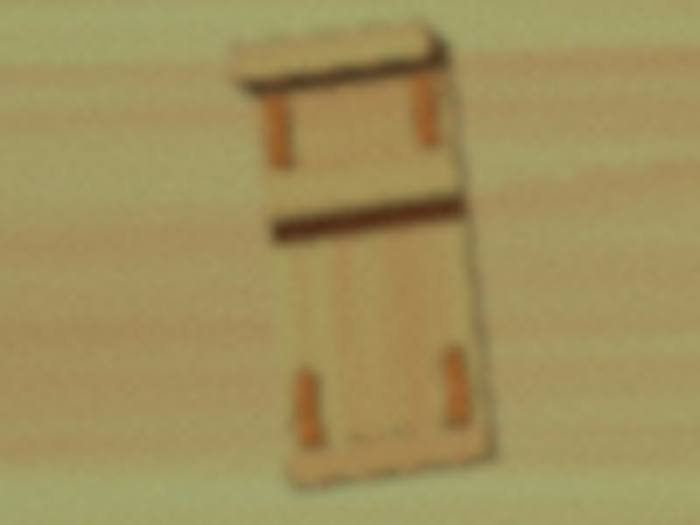

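View pics/rest_scene.png

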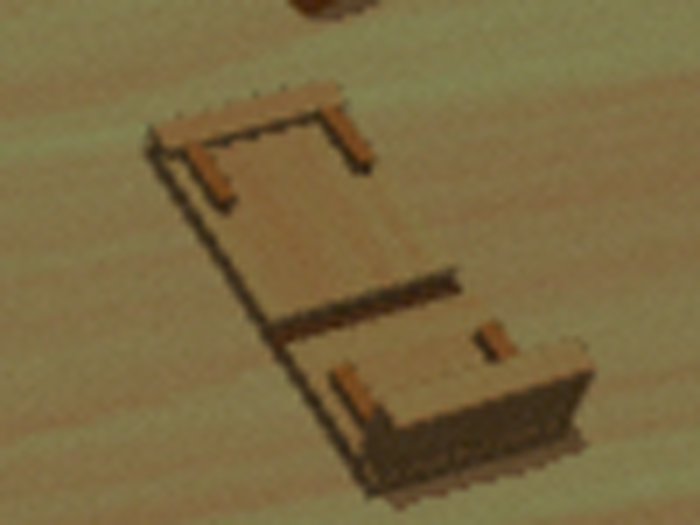

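```bash
cat > fit.py <<'E'
from h import *
def fit(obs,x0,zfree=True):
    # obs: (cam, origin, k, crop xy, local pt)
    def f(p):
        e=[]
        for n,o,k,c,P in obs:
            e.append(proj(n,fr(P,p[0],p[1],p[2],p[3]))[0]-(np.array(o)+np.array(c)/k-.5))
        return np.ravel(e)
    s=least_squares(f,x0,loss='soft_l1'); return s.x,f(s.x).reshape(-1,2)
T=("top",(245,164),6);S=("scene",(146,149),6)
m=.001
oc=[(*T,(175,124),(75*m,105*m,.078)),(*T,(556,103),(.075,-.105,.078)),(*T,(578,372),(-.075,-.105,.078)),(*T,(188,390),(-.075,.105,.078)),(*T,(388,460),(-.115,0,.060)),
(*S,(130,185),(-.075,-.105,.078)),(*S,(545,112),(-.075,.105,.078)),(*S,(608,340),(.075,.105,.078)),(*S,(158,427),(.075,-.105,.078)),(*S,(612,435),(.075,.105,0)),(*S,(192,520),(.075,-.105,0)),(*S,(333,108),(-.115,0,.064))]
p,e=fit(oc,[.474,-.222,.03,0]);print("case",p.round(4));print(e.round(1).tolist())
T=("top",(109,164),7);S=("scene",(315,150),7)
orr=[(*T,(275,232),(.02,.048,.0)),(*T,(465,208),(.02,-.048,0)),(*T,(292,165),(.05,.031,.01)),(*T,(418,148),(.05,-.031,.01)),(*T,(315,372),(-.05,.031,.01)),(*T,(447,348),(-.05,-.031,.01)),
(*S,(237,205),(-.05,-.031,.01)),(*S,(355,170),(-.05,.031,.01)),(*S,(358,365),(.05,-.031,.01)),(*S,(475,330),(.05,.031,.01)),(*S,(270,330),(.02,-.048,0)),(*S,(458,280),(.02,.048,0))]
q,e=fit(orr,[.512,.273,.12,.012]);print("rest",q.round(4));print(e.round(1).tolist())
np.save('poses.npy',np.array([p,q]))
def box(x1,x2,y1,y2,z): return np.array([[x1,y1,z],[x2,y1,z],[x2,y2,z],[x1,y2,z],[x1,y1,z]])
if __name__=="__main__":
  for n in ("scene","top"):
    G=(0,255,0);R=(0,0,255)
    crop(n,[.47,-.22,.05],f"pics/casef_{n}.png",60,6,[(fr(box(-.075,.075,-.105,.105,.078),*p[:3]),G),(fr(box(-.075,.075,-.105,.105,0),*p[:3]),R),(fr(box(-.115,-.075,-.013,.013,.064),*p[:3]),R)])
    z=.012
    L=[(fr(box(-.087,.087,-.048,.048,0),*q[:3],z),G),(fr(box(.087,.087,-.048,.048,.04),*q[:3],z),R),(fr([[.02,-.048,0],[.02,.048,0]],*q[:3],z),R)]
    for sx in(-1,1):
      for sy in(-1,1): L.append((fr([[sx*.05,sy*.031,.01],[sx*.087,sy*.031,.01]],*q[:3],z),R))
    crop(n,[.512,.273,.01],f"pics/restf_{n}.png",50,7,L)
E
python3 fit.py
python3 -c "
import cv2,numpy as np
a=[cv2.resize(cv2.imread(f'pics/{x}f_{n}.png'),(400,300)) for x in('case','rest') for n in ('top','scene')]
cv2.imwrite('pics/fit1.png',np.vstack([np.hstack(a[:2]),np.hstack(a[2:])]))"
```

```text
case [ 0.4827 -0.2198  0.0285  0.0008]
[[-0.5, -0.6], [-0.2, -0.3], [0.2, 0.5], [0.1, 0.9], [-0.5, 0.3], [-0.5, -0.2], [0.2, -0.3], [0.7, 0.1], [-0.4, 0.2], [0.5, 0.2], [-1.2, 0.4], [-0.2, 0.1]]
rest [0.5174 0.2658 0.1338 0.0103]
[[-0.9, 0.5], [0.0, -0.4], [-0.0, 0.2], [0.1, -0.2], [-0.0, -0.5], [-0.5, 0.1], [-0.4, -0.5], [-0.2, -0.4], [-1.6, 0.1], [-0.5, -0.3], [0.4, 1.3], [0.6, 0.3]]
```

View pics/fit1.png

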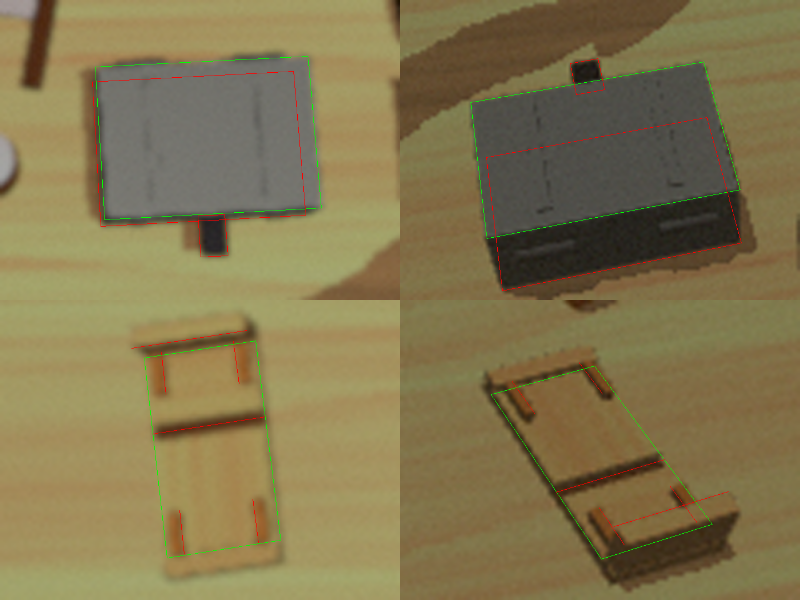

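```bash
cat >> h.py <<'E'
def pose():
    s=get_state(); q=s['eef_rot']; yaw=2*np.arctan2(q[1],q[0]); return s,np.array(s['tool_pos']),yaw
def to(targets,yaw_t=None):
    s,p,y=pose(); c,sn=np.cos(y),np.sin(y); X=np.array([c,sn,0]);Y=np.array([sn,-c,0])
    print('pos',p.round(4),'yaw',round(y,4),'t',round(s['clock'],2),'F',s['contact_force'].round(1),'op',round(88.1*s['opening'],1))
    for t in np.atleast_2d(targets):
        d=t[:3]-p; yt=t[3] if len(t)>3 else (y if yaw_t is None else yaw_t)
        dy=-(yt-y); dy=(dy+np.pi)%(2*np.pi)-np.pi
        print([[round(v/.75,4) for v in (d@X,d@Y,-d[2])],round(dy/2,4)])
E
python3 - <<'E'
from h import *
to([[.3817,-.2227,.16],[.3817,-.2227,.061]],.0285)
E
```

```text
pos [ 0.2536 -0.5713  0.2608] yaw 0.4179 t 1.7 F [ 0.2  0.7 -0.6] op 88.0
[[np.float64(0.3447), np.float64(-0.3555), np.float64(0.1343)], np.float64(0.1947)]
[[np.float64(0.3447), np.float64(-0.3555), np.float64(0.2663)], np.float64(0.1947)]
```

Call:
{"name": "jog_arm", "arguments": {"rows": [[[0.1,-0.1,0.0],0.06],[[0.2,-0.2,0.04],0.12],[[0.3447,-0.3555,0.1343],0.1947],[[0.3447,-0.3555,0.1343],0.1947],[[0.3447,-0.3555,0.1343],0.1947],[[0.3447,-0.3555,0.1343],0.1947],[[0.3447,-0.3555,0.1343],0.1947],[[0.3447,-0.3555,0.1343],0.1947],[[0.3447,-0.3555,0.1343],0.1947],[[0.3447,-0.3555,0.1343],0.1947],[[0.3447,-0.3555,0.1343],0.1947],[[0.3447,-0.3555,0.1343],0.1947],[[0.3447,-0.3555,0.1343],0.1947],[[0.3447,-0.3555,0.1343],0.1947]], "gripper": 60, "newtons": 10}}

```text
clock: 2.87
tool_pos: [0.3814, -0.2247, 0.1605]
eef_rot: [1.0, 0.013, 0.0, 0.001]
contact_force: [-0.3, 1.0, 0.7]
opening: 0.684
```

```bash
python3 - <<'E'
from h import *
to([[.3817,-.2227,.061]],.0285)
for n in ("scene","top"):
    crop(n,[.42,-.22,.1],f"pics/ap_{n}.png",50,8)
E
python3 -c "
import cv2,numpy as np
cv2.imwrite('pics/ap.png',np.hstack([cv2.resize(cv2.imread(f'pics/ap_{n}.png'),(400,300)) for n in ('top','scene')]))"
```

```text
pos [ 0.3814 -0.2247  0.1605] yaw 0.025 t 2.87 F [-0.3  1.   0.7] op 60.3
[[np.float64(0.0004), np.float64(-0.0026), np.float64(0.1326)], np.float64(-0.0017)]
```

View pics/ap.png

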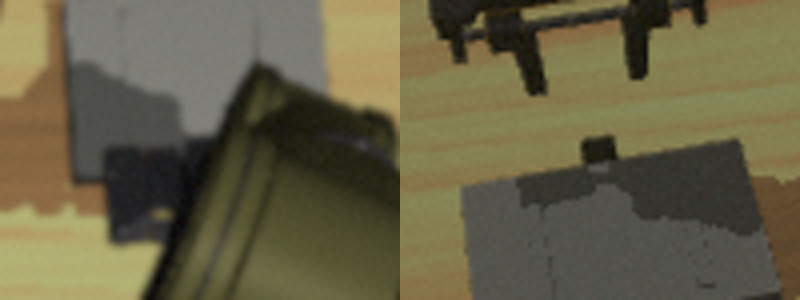

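The fingers straddle the tongue: in the right panel they are at (535,90) and (638,75), with the tongue at (598,150). I'll go down and pinch.

Call:
{"name": "jog_arm", "arguments": {"rows": [[[0.0,-0.0026,0.04],-0.0017],[[0.0,-0.0026,0.08],-0.0017],[[0.0,-0.0026,0.115],-0.0017],[[0.0,-0.0026,0.1326],-0.0017],[[0.0,-0.0026,0.1326],-0.0017],[[0.0,-0.0026,0.1326],-0.0017]]}}

```text
clock: 3.47
tool_pos: [0.3833, -0.2229, 0.0617]
eef_rot: [1.0, 0.015, -0.002, -0.001]
contact_force: [-0.1, -0.4, 0.5]
opening: 0.681
```

Call:
{"name": "jog_arm", "arguments": {"rows": [[[0,0,0],0],[[0,0,0],0],[[0,0,0],0],[[0,0,0],0],[[0,0,0],0],[[0,0,0],0]], "gripper": 10, "newtons": 12}}

```text
clock: 3.97
tool_pos: [0.384, -0.225, 0.0629]
eef_rot: [1.0, 0.014, -0.001, 0.001]
contact_force: [-0.6, -7.7, -2.3]
opening: 0.292
```

```bash
python3 - <<'E'
from h import *
s,p,y=pose(); psi=.0285
T=[]
for th in [0.02,.06,.12,.2,.28,.36,.44,.52,.6,.68,.76,.84,.92,1.0,1.08,1.16,1.24,1.32,1.4,1.48,1.54,1.58,1.62,1.62]:
    dx=-.176*np.cos(th)+.008*np.sin(th)+.176; dz=.176*np.sin(th)+.008*np.cos(th)-.008
    T.append(p+[dx*np.cos(psi),dx*np.sin(psi),dz])
to(T)
E
```

```text
pos [ 0.384  -0.225   0.0629] yaw 0.0279 t 3.97 F [-0.6 -7.7 -2.3] op 25.7
[[np.float64(0.0003), np.float64(-0.0), np.float64(-0.0047)], np.float64(0.0)]
[[np.float64(0.0011), np.float64(-0.0), np.float64(-0.0141)], np.float64(0.0)]
[[np.float64(0.003), np.float64(-0.0), np.float64(-0.028)], np.float64(0.0)]
[[np.float64(0.0068), np.float64(-0.0), np.float64(-0.0464)], np.float64(0.0)]
[[np.float64(0.0121), np.float64(-0.0), np.float64(-0.0644)], np.float64(0.0)]
[[np.float64(0.0188), np.float64(-0.0), np.float64(-0.082)], np.float64(0.0)]
[[np.float64(0.0269), np.float64(-0.0), np.float64(-0.0989)], np.float64(0.0)]
[[np.float64(0.0363), np.float64(-0.0), np.float64(-0.1152)], np.float64(0.0)]
[[np.float64(0.047), np.float64(-0.0), np.float64(-0.1306)], np.float64(0.0)]
[[np.float64(0.0589), np.float64(-0.0), np.float64(-0.1452)], np.float64(0.0)]
[[np.float64(0.0719), np.float64(-0.0), np.float64(-0.1587)], np.float64(0.0)]
[[np.float64(0.086), np.float64(-0.0001), np.float64(-0.1712)], np.float64(0.0)]
[[np.float64(0.101), np.float64(-0.0001), np.float64(-0.1825)], np.float64(0.0)
[... 201 characters left out ...]
.0001), np.float64(-0.2087)], np.float64(0.0)]
[[np.float64(0.1685), np.float64(-0.0001), np.float64(-0.2147)], np.float64(0.0)]
[[np.float64(0.1868), np.float64(-0.0001), np.float64(-0.2193)], np.float64(0.0)]
[[np.float64(0.2053), np.float64(-0.0001), np.float64(-0.2224)], np.float64(0.0)]
[[np.float64(0.224), np.float64(-0.0001), np.float64(-0.224)], np.float64(0.0)]
[[np.float64(0.2381), np.float64(-0.0002), np.float64(-0.2242)], np.float64(0.0)]
[[np.float64(0.2475), np.float64(-0.0002), np.float64(-0.2239)], np.float64(0.0)]
[[np.float64(0.2569), np.float64(-0.0002), np.float64(-0.2232)], np.float64(0.0)]
[[np.float64(0.2569), np.float64(-0.0002), np.float64(-0.2232)], np.float64(0.0)]
```

Call:
{"name": "jog_arm", "arguments": {"rows": [[[0.0003,0.002,-0.0047],0],[[0.0011,0.002,-0.0141],0],[[0.003,0.002,-0.028],0],[[0.0068,0.002,-0.0464],0],[[0.0121,0.002,-0.0644],0],[[0.0188,0.002,-0.082],0],[[0.0269,0.002,-0.0989],0],[[0.0363,0.002,-0.1152],0],[[0.047,0.002,-0.1306],0],[[0.0589,0.002,-0.1452],0],[[0.0719,0.002,-0.1587],0],[[0.086,0.002,-0.1712],0],[[0.101,0.002,-0.1825],0],[[0.1169,0.002,-0.1926],0],[[0.1335,0.002,-0.2013],0],[[0.1507,0.002,-0.2087],0],[[0.1685,0.002,-0.2147],0],[[0.1868,0.002,-0.2193],0],[[0.2053,0.002,-0.2224],0],[[0.224,0.002,-0.224],0]]}}

```text
clock: 5.63
tool_pos: [0.5514, -0.2205, 0.2302]
eef_rot: [1.0, 0.015, -0.003, 0.0]
contact_force: [0.4, -6.2, -6.0]
opening: 0.29
```

```bash
python3 - <<'E'
from h import *
s,p,y=pose(); print(p,s['contact_force'],s['opening']*88.1)
cv2.imwrite("pics/lid1.png",snapshot("scene")[:,:,::-1])
h=fr([.075,0,.05],.4827,-.2198,.0285)[0]; print(h, p-h)
E
```

```text
[ 0.55141611 -0.2205056   0.23021798] [ 0.37393773 -6.21744465 -6.01959004] 25.522629763379005
[ 0.55766954 -0.21766279  0.05      ] [-0.00625344 -0.00284281  0.18021798]
```

View pics/lid1.png

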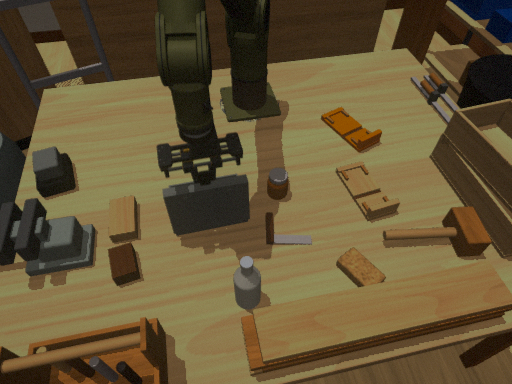

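The lid stands nearly upright at (207,205) in the picture, about 1.48 rad. I push on to about 1.62 rad, then release.

Call:
{"name": "jog_arm", "arguments": {"rows": [[[0.012,0,-0.0002],0],[[0.022,0,0],0],[[0.033,0,0.0008],0],[[0.033,0,0.0008],0],[[0.033,0,0.0008],0]]}}

```text
clock: 6.1
tool_pos: [0.576, -0.2199, 0.2291]
eef_rot: [1.0, 0.015, -0.003, 0.0]
contact_force: [-0.5, -6.4, -3.2]
opening: 0.293
```

Call:
{"name": "jog_arm", "arguments": {"rows": [[[0,0,0],0],[[0,0,0],0],[[0,0,0],0],[[0,0,0],0],[[0,0,-0.03],0],[[0,0,-0.07],0],[[0,0,-0.1],0],[[-0.05,0,-0.12],0],[[-0.1,0,-0.12],0],[[-0.15,0,-0.12],0],[[-0.2,0,-0.12],0],[[-0.25,0,-0.12],0],[[-0.25,0,-0.12],0]], "gripper": 60}}

```text
clock: 7.18
tool_pos: [0.3809, -0.2235, 0.3194]
eef_rot: [1.0, 0.014, -0.007, -0.002]
contact_force: [-1.4, -0.9, -0.5]
opening: 0.68
```

```bash
python3 - <<'E'
from h import *
for n in ("scene","top"):
    cv2.imwrite(f"pics/open_{n}.png",snapshot(n)[:,:,::-1])
    for t in ("plane_mid","plane_knob","lid_tongue"): print(n,t,[(round(d['p'],2),[round(float(v),1) for v in d['pixel']]) for d in mark_of(t,n)])
to([.38,-.22,.3])
E
```

```text
scene plane_mid [(0.63, [268.0, 359.2])]
scene plane_knob []
scene lid_tongue [(0.81, [192.4, 206.7])]
top plane_mid []
top plane_knob [(0.94, [205.9, 291.1]), (0.72, [157.6, 308.4])]
top lid_tongue [(0.66, [157.1, 310.3])]
pos [ 0.3912 -0.2235  0.3198] yaw 0.0331 t 7.58 F [ 0.7 -0.5 -0.3] op 60.0
[[np.float64(-0.0148), np.float64(-0.0052), np.float64(0.0265)], np.float64(0.0)]
```

View pics/open_scene.png

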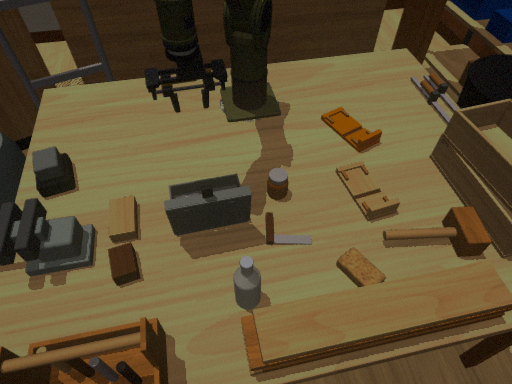

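View pics/open_top.png

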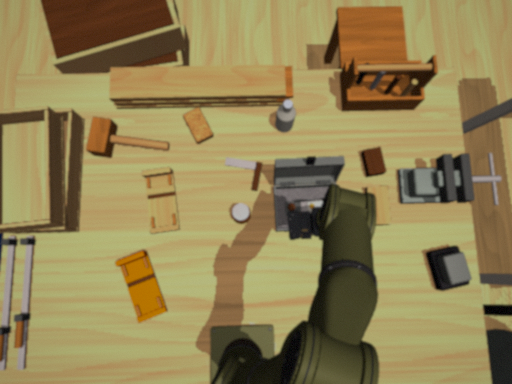

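Call:
{"name": "jog_arm", "arguments": {"rows": [[[0.0,-0.05,0],-0.05],[[0.0,-0.12,0],-0.1],[[0,-0.2,0],-0.2],[[0,-0.3,0],-0.3],[[0,-0.45,0],-0.4],[[0,-0.45,0],-0.4],[[0,-0.45,0],-0.4],[[0,-0.45,0],-0.4],[[0,-0.45,0],-0.4],[[0,-0.45,0],-0.4],[[0,-0.45,0],-0.4],[[0,-0.45,0],-0.4],[[0,-0.45,0],-0.4],[[0,-0.45,0],-0.4]], "gripper": 80}}

```text
clock: 8.75
tool_pos: [0.3794, 0.1119, 0.3205]
eef_rot: [0.915, 0.402, -0.002, -0.001]
contact_force: [-1.2, 0.9, -1.0]
opening: 0.904
```

```bash
python3 - <<'E'
from h import *
print(get_state()['q'].round(2))
print(crop("top",[.48,-.22,.03],"pics/in_top.png",60,6),crop("scene",[.48,-.22,.08],"pics/in_scene.png",60,6))
for n in ("scene","top"):
    for t in ("plane_mid","plane_knob"): print(n,t,[(round(d['p'],2),[round(float(v),1) for v in d['pixel']]) for d in mark_of(t,n)])
to([.38,-.22,.3])
E
```

```text
[-0.01  0.33 -0.53  2.11  0.24  0.76 -1.43]
(245, 162) (145, 145)
scene plane_mid []
scene plane_knob [(0.41, [222.6, 121.1])]
top plane_mid [(0.91, [201.9, 308.9])]
top plane_knob [(0.62, [206.1, 292.5])]
pos [0.3793 0.1132 0.3207] yaw 0.8313 t 9.05 F [-0.4  0.2 -0.6] op 80.0
[[np.float64(-0.3276), np.float64(0.3001), np.float64(0.0276)], np.float64(0.0)]
```

View pics/in_top.png

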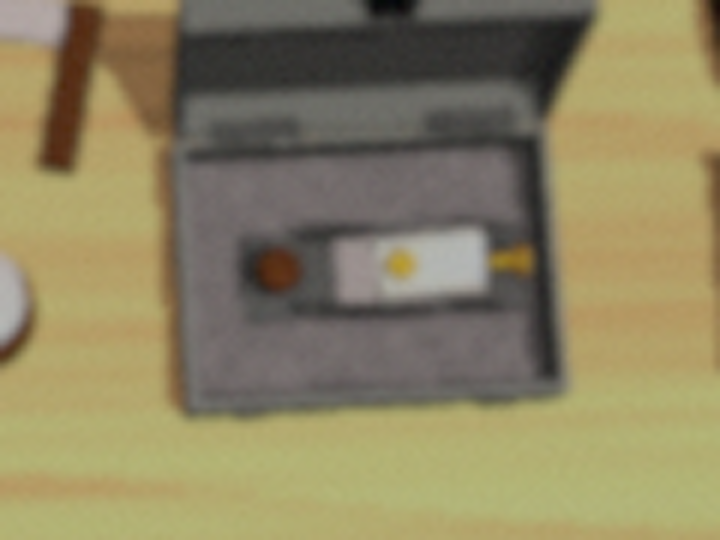

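View pics/in_scene.png

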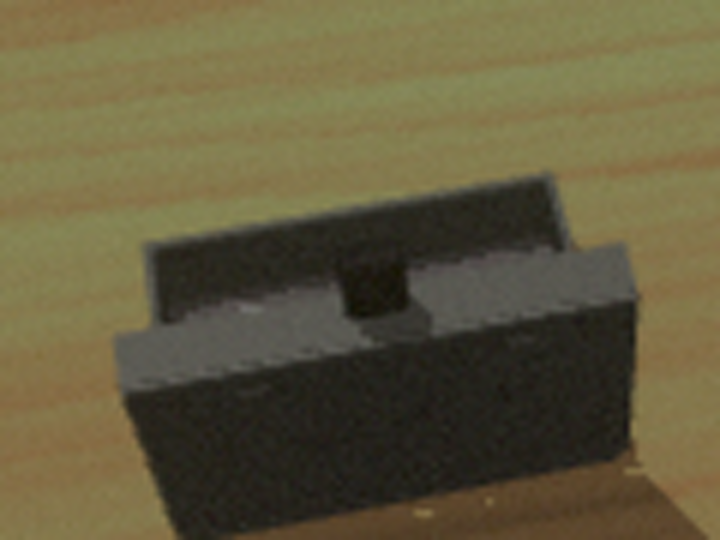

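```bash
python3 - <<'E'
from h import *
im=snapshot("top")[:,:,::-1].astype(float)
for _ in range(3): im+=snapshot("top")[:,:,::-1]
im/=4
c=im[190:225,275:345]; c=np.clip(c*1.6,0,255).astype(np.uint8)
c=cv2.resize(c,None,fx=11,fy=11,interpolation=cv2.INTER_CUBIC); cv2.imwrite("pics/pl.png",c)
def o(cx,cy,z): return onz("top",(190+cy/11-.5,275+cx/11-.5),z)
np.save('o.npy',im)
E
```

```text
(no output)
```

View pics/pl.png

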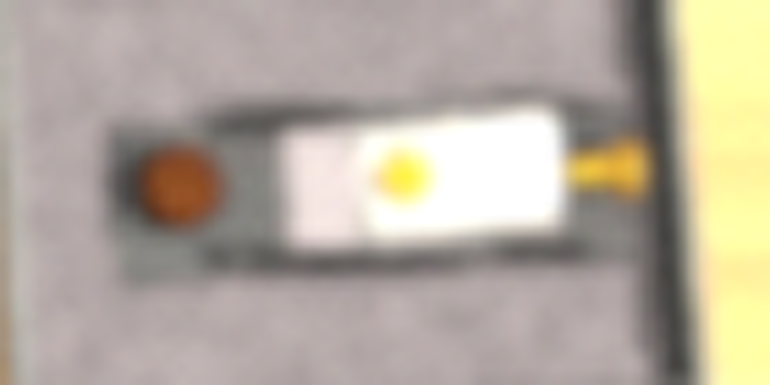

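```bash
cat > fitp.py <<'E'
from fit import *
T=("top",(275,190),11)
# local frame: plane x forward, z above sole underside (z fixed .006)
ob=[(*T,(180,186),(.062,0,.05)),(*T,(113,128),(.080,-.024,.006)),(*T,(128,282),(.080,.024,.006)),(*T,(632,170),(-.085,0,.03))]
def f(p): 
    e=[proj(n,fr(P,p[0],p[1],p[2],.006))[0]-(np.array(o)+np.array(c)/k-.5) for n,o,k,c,P in ob]; e[3]=e[3]*[0,1]; return np.ravel(e)
s=least_squares(f,[.48,-.22,1.6]); print(s.x.round(4),f(s.x).round(2))
x=s.x
G=(0,255,0);R=(0,0,255)
L=[(fr(box(-.08,.08,-.024,.024,.006),*x,.006),R),(fr(box(-.06,.05,-.024,.024,.036),*x,.006),G)]
crop("top",[.48,-.22,.03],"pics/plf.png",35,11,L)
c,sn=np.cos(.0285),np.sin(.0285); d=x[:2]-[.4827,-.2198]; print('in case',d[0]*c+d[1]*sn,-d[0]*sn+d[1]*c, 'relyaw',x[2]-.0285-np.pi/2)
E
sed -i 's/^p,e=fit/p,e=fit/' fit.py; python3 fitp.py
```

```text
case [ 0.4827 -0.2198  0.0285  0.0008]
[[-0.5, -0.6], [-0.2, -0.3], [0.2, 0.5], [0.1, 0.9], [-0.5, 0.3], [-0.5, -0.2], [0.2, -0.3], [0.7, 0.1], [-0.4, 0.2], [0.5, 0.2], [-1.2, 0.4], [-0.2, 0.1]]
rest [0.5174 0.2658 0.1338 0.0103]
[[-0.9, 0.5], [0.0, -0.4], [-0.0, 0.2], [0.1, -0.2], [-0.0, -0.5], [-0.5, 0.1], [-0.4, -0.5], [-0.2, -0.4], [-1.6, 0.1], [-0.5, -0.3], [0.4, 1.3], [0.6, 0.3]]
[ 0.4834 -0.234   1.5966] [ 0.65 -0.23 -0.08  0.16 -0.59  0.13  0.   -0.05]
in case 0.00032780981568047903 -0.014196249125236855 relyaw -0.002650539355728565
```

View pics/plf.png

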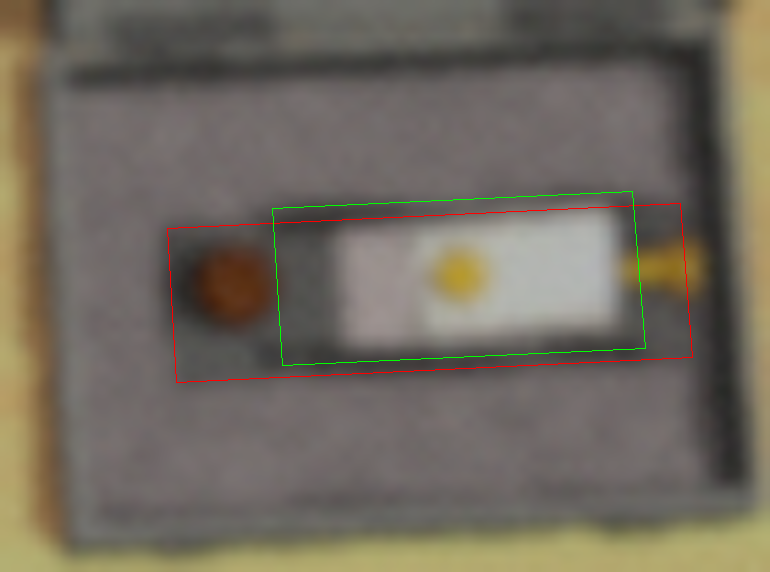

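```bash
python3 - <<'E'
from h import *
to([[.4784,-.234,.30]],1.597)
E
```

```text
pos [0.3792 0.1136 0.3207] yaw 0.832 t 9.3 F [-0.   0.2 -0.4] op 80.1
[[np.float64(-0.2535), np.float64(0.4098), np.float64(0.0276)], np.float64(-0.3825)]
```

Call:
{"name": "jog_arm", "arguments": {"rows": [[[-0.03,0.05,0],-0.04],[[-0.08,0.13,0],-0.1],[[-0.13,0.21,0],-0.2],[[-0.18,0.29,0.01],-0.3],[[-0.22,0.36,0.02],-0.38],[[-0.2535,0.4098,0.0276],-0.3825],[[-0.2535,0.4098,0.0276],-0.3825],[[-0.2535,0.4098,0.0276],-0.3825],[[-0.2535,0.4098,0.0276],-0.3825],[[-0.2535,0.4098,0.0276],-0.3825],[[-0.2535,0.4098,0.0276],-0.3825],[[-0.2535,0.4098,0.0276],-0.3825],[[-0.2535,0.4098,0.0276],-0.3825]], "gripper": 70}}

```text
clock: 10.38
tool_pos: [0.4783, -0.2322, 0.2991]
eef_rot: [0.697, 0.717, -0.0, -0.002]
contact_force: [-0.3, 0.6, 0.5]
opening: 0.8
```

```bash
python3 - <<'E'
from h import *
to([[.4784,-.234,.20],[.4784,-.234,.07],[.4834,-.234,.06],[.4834,-.234,.04]],1.597)
print(get_state()['q'].round(2))
cv2.imwrite("pics/ab.png",snapshot("scene")[80:280,100:340,::-1].repeat(3,0).repeat(3,1))
E
```

```text
pos [ 0.4783 -0.2322  0.2991] yaw 1.5996 t 10.38 F [-0.3  0.6  0.5] op 70.5
[[np.float64(-0.0024), np.float64(0.0001), np.float64(0.1321)], np.float64(0.0013)]
[[np.float64(-0.0024), np.float64(0.0001), np.float64(0.3055)], np.float64(0.0013)]
[[np.float64(-0.0026), np.float64(0.0067), np.float64(0.3188)], np.float64(0.0013)]
[[np.float64(-0.0026), np.float64(0.0067), np.float64(0.3455)], np.float64(0.0013)]
[ 0.77  0.58 -0.66  1.78  0.43  0.93 -0.04]
```

View pics/ab.png

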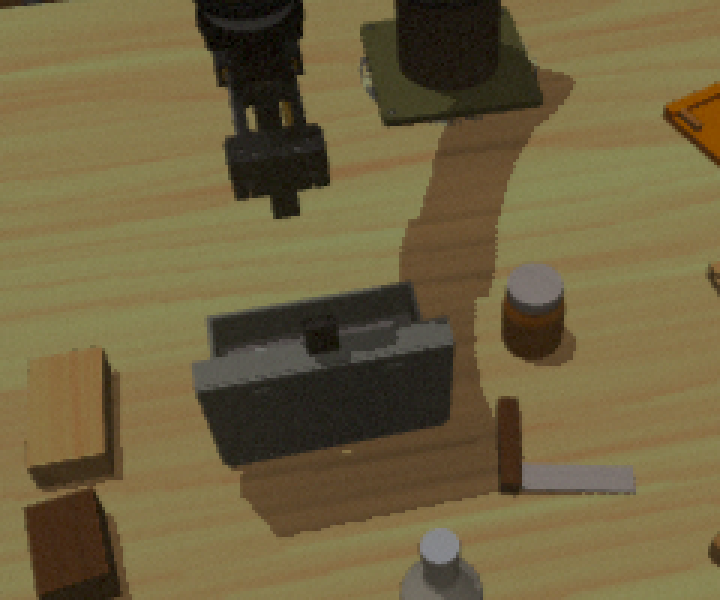

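Call:
{"name": "jog_arm", "arguments": {"rows": [[[-0.0024,0,0.03],0],[[-0.0024,0,0.07],0],[[-0.0024,0,0.11],0],[[-0.0024,0,0.15],0],[[-0.0024,0,0.19],0],[[-0.0024,0,0.22],0],[[-0.0024,0,0.24],0],[[-0.0024,0,0.24],0],[[-0.0024,0,0.24],0]]}}

```text
clock: 11.18
tool_pos: [0.4778, -0.2341, 0.119]
eef_rot: [0.697, 0.717, -0.001, -0.003]
contact_force: [0.3, 0.4, 0.4]
opening: 0.793
```

```bash
python3 - <<'E'
from h import *
to([[.4784,-.234,.07],[.4834,-.234,.06],[.4834,-.234,.04]],1.597)
crop("scene",[.5,-.22,.15],"pics/d1.png",60,6)
E
```

```text
pos [ 0.4778 -0.2341  0.119 ] yaw 1.5991 t 11.18 F [0.3 0.4 0.4] op 69.9
[[np.float64(0.0001), np.float64(0.0008), np.float64(0.0654)], np.float64(0.001)]
[[np.float64(-0.0001), np.float64(0.0075), np.float64(0.0787)], np.float64(0.001)]
[[np.float64(-0.0001), np.float64(0.0075), np.float64(0.1054)], np.float64(0.001)]
```

View pics/d1.png

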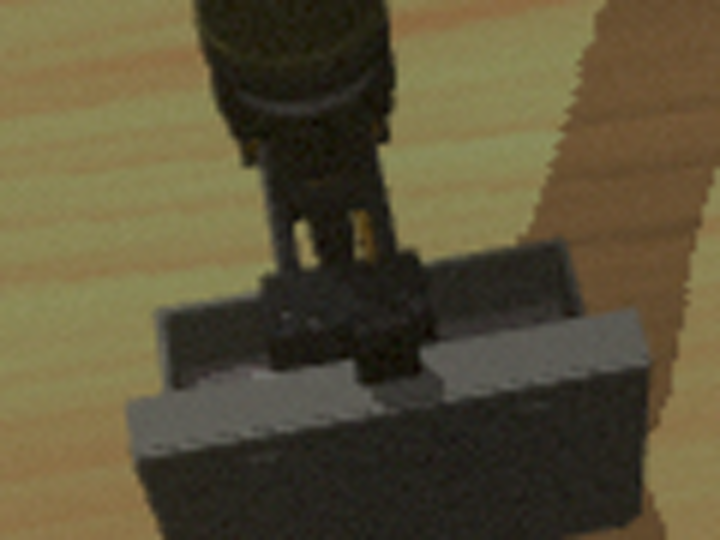

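The gripper body fits beside the open lid at about (345,310), and there is no force. I go down to the grasp height.

Call:
{"name": "jog_arm", "arguments": {"rows": [[[0,0.001,0.02],0],[[0,0.001,0.045],0],[[0,0.003,0.062],0],[[0,0.0075,0.07],0],[[0,0.0075,0.085],0],[[0,0.0075,0.097],0],[[0,0.0075,0.105],0],[[0,0.0075,0.105],0],[[0,0.0075,0.105],0]]}}

```text
clock: 11.98
tool_pos: [0.4832, -0.2351, 0.0404]
eef_rot: [0.698, 0.716, -0.001, -0.002]
contact_force: [0.1, -0.6, 0.7]
opening: 0.792
```

```bash
python3 - <<'E'
from h import *
to([.4834,-.234,.04],1.597)
E
```

```text
pos [ 0.4832 -0.2351  0.0404] yaw 1.5969 t 11.98 F [ 0.1 -0.6  0.7] op 69.8
[[np.float64(0.0014), np.float64(0.0003), np.float64(0.0006)], np.float64(-0.0)]
```

Call:
{"name": "jog_arm", "arguments": {"rows": [[[0,0,0],0],[[0,0,0],0],[[0,0,0],0],[[0,0,0],0],[[0,0,0],0],[[0,0,0],0],[[0,0,0],0],[[0,0,0],0]], "gripper": 30, "newtons": 40}}

```text
clock: 12.65
tool_pos: [0.4835, -0.2352, 0.0405]
eef_rot: [0.698, 0.716, -0.0, -0.002]
contact_force: [-0.2, 0.6, 5.4]
opening: 0.539
```

Call:
{"name": "jog_arm", "arguments": {"rows": [[[0,0,-0.005],0],[[0,0,-0.015],0],[[0,0,-0.03],0],[[0,-0.002,-0.05],0],[[0,-0.007,-0.08],0],[[0,-0.007,-0.12],0],[[0,-0.007,-0.16],0],[[0,-0.007,-0.2],0],[[0,-0.007,-0.24],0],[[0,-0.007,-0.27],0],[[0,-0.007,-0.28],0],[[0,-0.007,-0.28],0],[[0,-0.007,-0.28],0]]}}

```text
clock: 13.73
tool_pos: [0.4773, -0.2357, 0.249]
eef_rot: [0.698, 0.716, -0.001, -0.003]
contact_force: [-0.1, 0.2, -6.2]
opening: 0.544
```

```bash
python3 - <<'E'
from h import *
to([[.45,0,.25,.9],[.5174,.2658,.2,.134]])
print(get_state()['q'].round(2))
cv2.imwrite("pics/lift_s.png",snapshot("scene")[60:260,100:340,::-1].repeat(3,0).repeat(3,1))
E
```

```text
pos [ 0.4773 -0.2357  0.249 ] yaw 1.5967 t 13.73 F [-0.1  0.2 -6.2] op 47.9
[[np.float64(0.3152), np.float64(-0.0282), np.float64(-0.0013)], np.float64(0.3483)]
[[np.float64(0.6671), np.float64(0.0708), np.float64(0.0654)], np.float64(0.7313)]
[ 0.75  0.64 -0.62  1.84  0.49  0.83 -0.1 ]
```

View pics/lift_s.png

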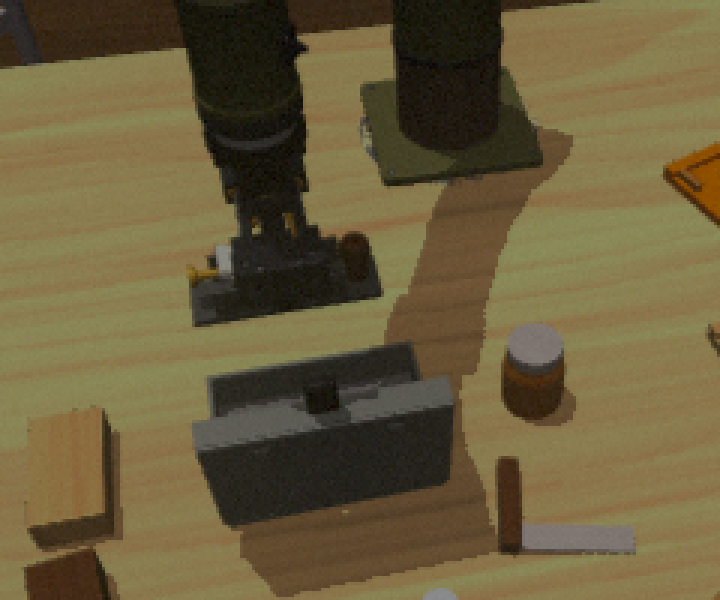

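The plane is held level: the opening is 47.9 mm, the load is 6.2 N, and the knob is to the right at (355,250). I carry it to above the rest, turning it on the way.

Call:
{"name": "jog_arm", "arguments": {"rows": [[[0.02,0,0],0.02],[[0.05,0,0],0.04],[[0.09,0,0],0.08],[[0.135,0,0],0.13],[[0.18,0,0],0.18],[[0.225,0.01,0],0.23],[[0.27,0.015,0],0.28],[[0.315,0.02,0],0.33],[[0.36,0.025,0],0.38],[[0.405,0.03,0],0.43],[[0.45,0.035,0],0.48],[[0.495,0.04,0.01],0.53],[[0.54,0.05,0.02],0.58],[[0.58,0.055,0.03],0.63],[[0.62,0.06,0.04],0.68],[[0.65,0.0665,0.05],0.71],[[0.6671,0.0708,0.06],0.7313],[[0.6671,0.0708,0.0654],0.7313],[[0.6671,0.0708,0.0654],0.7313],[[0.6671,0.0708,0.0654],0.7313]]}}

```text
clock: 15.45
tool_pos: [0.5174, 0.2639, 0.2004]
eef_rot: [0.998, 0.067, -0.004, 0.001]
contact_force: [0.5, -0.2, -6.5]
opening: 0.544
```

```bash
python3 - <<'E'
from h import *
to([[.5174,.2658,.075,.134]])
print(get_state()['q'].round(2))
cv2.imwrite("pics/ov_s.png",snapshot("scene")[80:280,260:500,::-1].repeat(3,0).repeat(3,1))
cv2.imwrite("pics/ov_t.png",snapshot("top")[130:280,80:280,::-1].repeat(3,0).repeat(3,1))
for n in ("scene","top"):
    for t in ("plane_mid","plane_knob"): print(n,t,[(round(d['p'],2),[round(float(v),1) for v in d['pixel']]) for d in mark_of(t,n)])
E
```

```text
pos [0.5174 0.2639 0.2004] yaw 0.1341 t 15.45 F [ 0.5 -0.2 -6.5] op 47.9
[[np.float64(0.0004), np.float64(-0.0024), np.float64(0.1672)], np.float64(0.0001)]
[-0.49  0.71 -0.11  1.76  0.11  0.69 -2.09]
scene plane_mid [(0.67, [150.3, 377.8])]
scene plane_knob [(0.75, [158.1, 391.6]), (0.21, [189.7, 363.8])]
top plane_mid [(0.67, [191.3, 149.7]), (0.53, [160.6, 373.5])]
top plane_knob [(0.6, [169.2, 142.7])]
```

View pics/ov_s.png

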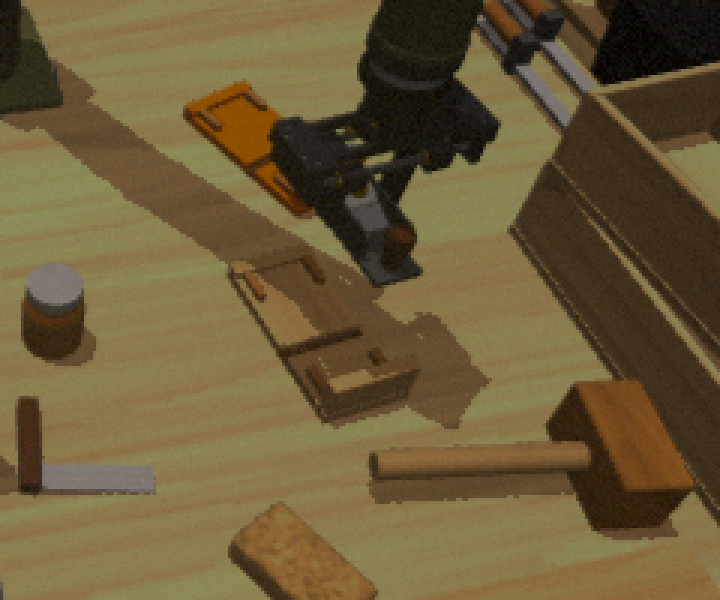

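View pics/ov_t.png

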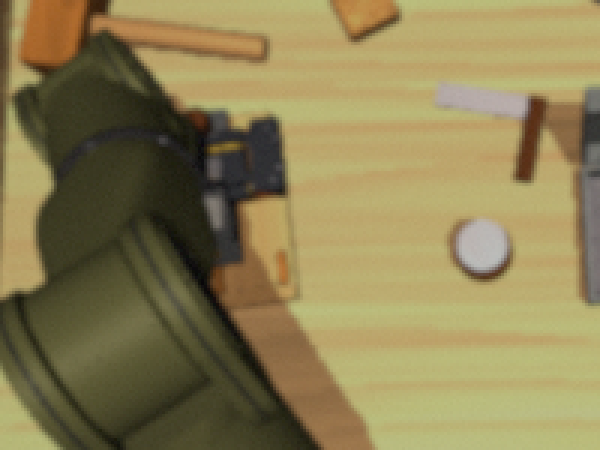

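```bash
python3 - <<'E'
from h import *
k,e=tri((158.1,391.6),(169.2,142.7)); m,e2=tri((150.3,377.8),(191.3,149.7)); print(k,e,m,e2)
s,p,y=pose()
for d in (k,m):
    v=d-p; print('in plane frame',v[0]*np.cos(y)+v[1]*np.sin(y),-v[0]*np.sin(y)+v[1]*np.cos(y),v[2])
# predicted pixels for knob if mid at tcp
for n in ("scene","top"): print(n, proj(n,fr([.062,0,.016],*p[:2],y,p[2])),proj(n,fr([0,0,-.016],*p[:2],y,p[2])))
E
```

```text
[0.57862876 0.27368222 0.20894103] 1.5837715966323174 [0.51921947 0.26383324 0.18204748] 0.22518536040686854
in plane frame 0.060512703492581796 0.0004870892468105178 0.006564779528941439
in plane frame 0.00032186821198496675 -0.0013915927153251946 -0.020328774056302235
scene [[394.30402128 155.86302354]] [[378.35591508 148.99588207]]
top [[143.5424895  168.66116085]] [[148.65550449 191.12629162]]
```

Call:
{"name": "jog_arm", "arguments": {"rows": [[[0.0,-0.0024,0.03],0],[[0.0,-0.0024,0.06],0],[[0.0,-0.0024,0.09],0],[[0.0,-0.0024,0.12],0],[[0.0,-0.0024,0.145],0],[[0.0,-0.0024,0.16],0],[[0.0,-0.0024,0.1672],0],[[0.0,-0.0024,0.1672],0],[[0.0,-0.0024,0.1672],0]]}}

```text
clock: 16.5
tool_pos: [0.5183, 0.2683, 0.0773]
eef_rot: [0.998, 0.067, -0.001, -0.001]
contact_force: [0.0, -0.1, -4.7]
opening: 0.542
```

```bash
python3 - <<'E'
from h import *
to([[.5174,.2658,.047,.134]])
crop("scene",[.52,.27,.04],"pics/pre_s.png",50,8)
crop("top",[.52,.27,.04],"pics/pre_t.png",50,8)
E
```

```text
pos [0.5183 0.2683 0.0773] yaw 0.1341 t 16.5 F [ 0.  -0.1 -4.7] op 47.8
[[np.float64(-0.0017), np.float64(0.0031), np.float64(0.0404)], np.float64(0.0001)]
```

View pics/pre_s.png

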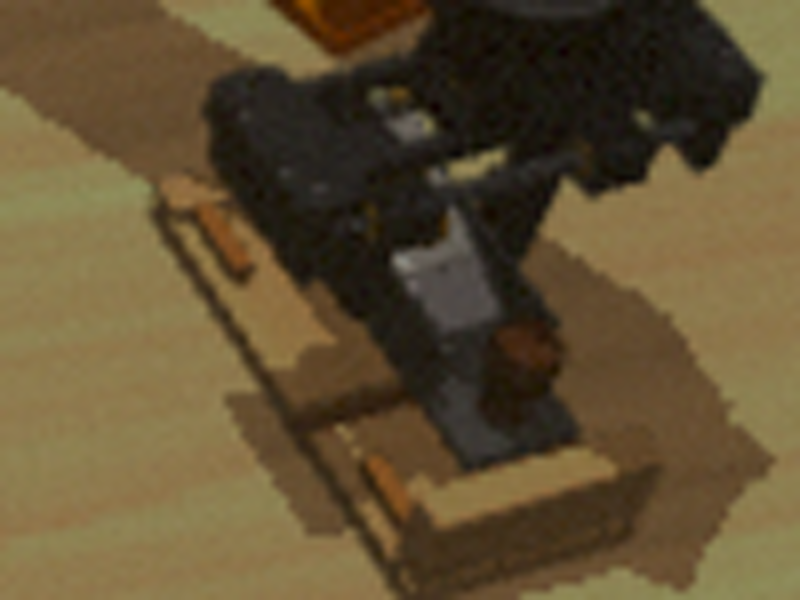

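View pics/pre_t.png

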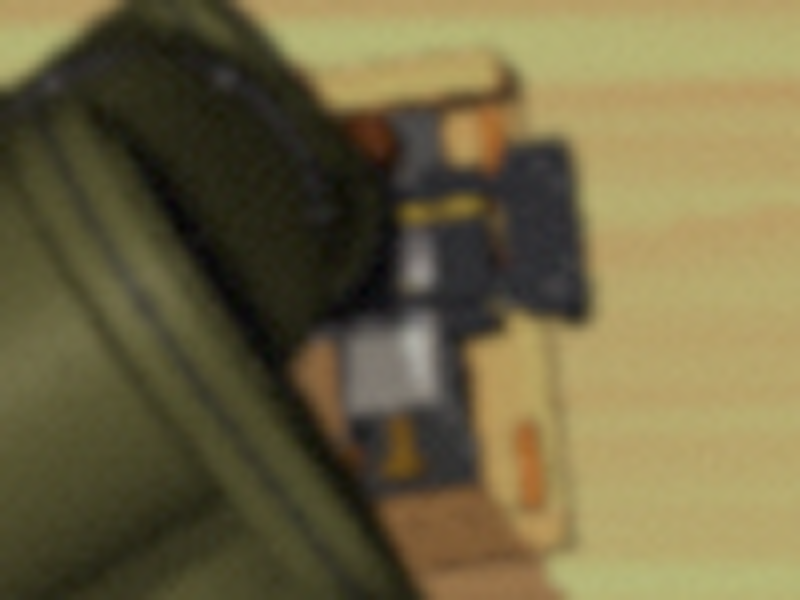

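Call:
{"name": "jog_arm", "arguments": {"rows": [[[-0.0017,0.0031,0.006],0],[[-0.0017,0.0031,0.012],0],[[-0.0017,0.0031,0.018],0],[[-0.0017,0.0031,0.024],0],[[-0.0017,0.0031,0.029],0],[[-0.0017,0.0031,0.033],0],[[-0.0017,0.0031,0.033],0],[[-0.0017,0.0031,0.033],0]]}}

```text
clock: 17.27
tool_pos: [0.5165, 0.2656, 0.0515]
eef_rot: [0.998, 0.067, -0.002, -0.001]
contact_force: [0.1, -0.2, -6.2]
opening: 0.538
```

```bash
python3 - <<'E'
from h import *
to([[.5174,.2658,.047,.134]])
q=np.load('poses.npy')[1]; z=.012
from fit import box
E
python3 - <<'E'
from h import *
s,p,y=pose()
box=lambda x1,x2,y1,y2,z:np.array([[x1,y1,z],[x2,y1,z],[x2,y2,z],[x1,y2,z],[x1,y1,z]])
L=[(fr(box(-.08,.08,-.024,.024,-.034),p[0],p[1],y,p[2]),(0,255,0)),(fr(box(-.08,.08,-.024,.024,-.028),p[0],p[1],y,p[2]),(255,255,0))]
crop("scene",[.52,.27,.04],"pics/pre2_s.png",50,8,L)
E
```

```text
pos [0.5165 0.2656 0.0515] yaw 0.1344 t 17.27 F [ 0.1 -0.2 -6.2] op 47.4
[[np.float64(0.0012), np.float64(-0.0001), np.float64(0.0061)], np.float64(0.0002)]
case [ 0.4827 -0.2198  0.0285  0.0008]
[[-0.5, -0.6], [-0.2, -0.3], [0.2, 0.5], [0.1, 0.9], [-0.5, 0.3], [-0.5, -0.2], [0.2, -0.3], [0.7, 0.1], [-0.4, 0.2], [0.5, 0.2], [-1.2, 0.4], [-0.2, 0.1]]
rest [0.5174 0.2658 0.1338 0.0103]
[[-0.9, 0.5], [0.0, -0.4], [-0.0, 0.2], [0.1, -0.2], [-0.0, -0.5], [-0.5, 0.1], [-0.4, -0.5], [-0.2, -0.4], [-1.6, 0.1], [-0.5, -0.3], [0.4, 1.3], [0.6, 0.3]]
```

View pics/pre2_s.png

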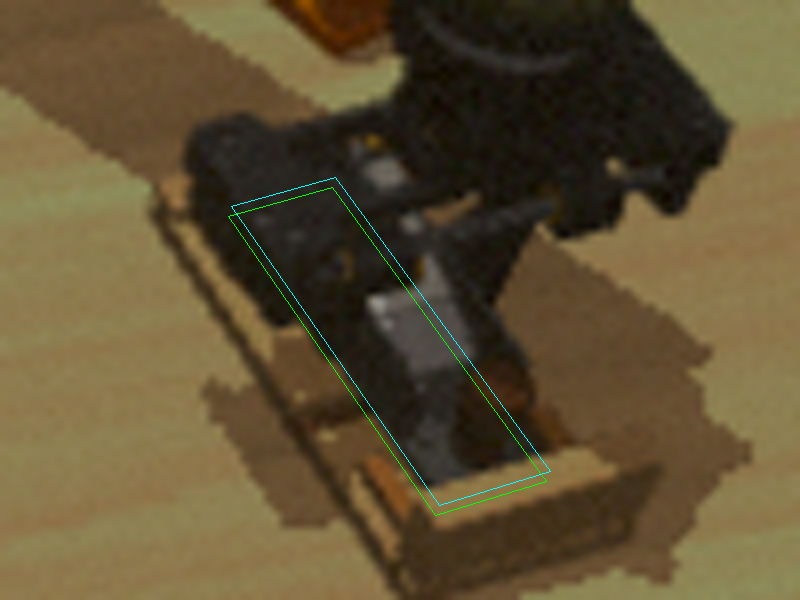

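Call:
{"name": "jog_arm", "arguments": {"rows": [[[0.0005,0,0.0013],0],[[0.0005,0,0.0026],0],[[0.0005,0,0.0039],0],[[0.0005,0,0.0052],0],[[0.0005,0,0.006],0],[[0.0005,0,0.006],0],[[0.0005,0,0.006],0]]}}

```text
clock: 17.9
tool_pos: [0.517, 0.2657, 0.0473]
eef_rot: [0.998, 0.067, -0.002, -0.001]
contact_force: [-0.2, -0.2, -5.5]
opening: 0.539
```

Call:
{"name": "jog_arm", "arguments": {"rows": [[[0,0,0.0007],0],[[0,0,0.0014],0],[[0,0,0.0014],0],[[0,0,0.0014],0]]}}

```text
clock: 18.23
tool_pos: [0.517, 0.2657, 0.0465]
eef_rot: [0.998, 0.067, -0.002, -0.001]
contact_force: [-1.6, -0.8, -1.2]
opening: 0.542
```

Contact: the load dropped from 6 N to 1 N at TCP z = 0.0465. I press in slightly, then check before releasing.

Call:
{"name": "jog_arm", "arguments": {"rows": [[[0,0,0.0008],0],[[0,0,0.0013],0],[[0,0,0.0013],0],[[0,0,0.0013],0]]}}

```text
clock: 18.57
tool_pos: [0.5169, 0.2657, 0.0465]
eef_rot: [0.998, 0.067, -0.002, -0.001]
contact_force: [-3.5, -0.6, 7.6]
opening: 0.541
```

```bash
python3 - <<'E'
from h import *
crop("scene",[.52,.27,.04],"pics/pre3_s.png",50,8)
E
```

```text
(no output)
```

View pics/pre3_s.png

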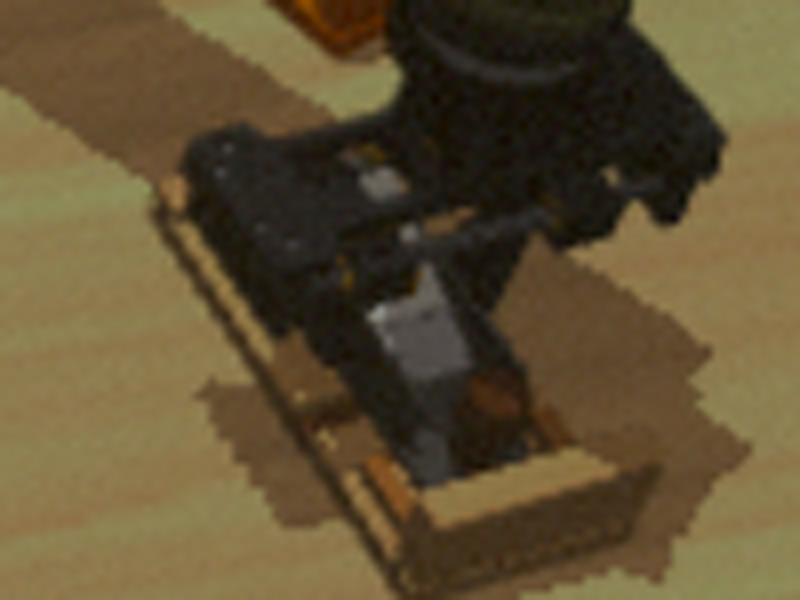

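Call:
{"name": "jog_arm", "arguments": {"rows": [[[0,0,-0.0012],0],[[0,0,-0.0012],0],[[0,0,-0.0012],0]], "newtons": 10}}

```text
clock: 18.87
tool_pos: [0.5172, 0.2658, 0.0465]
eef_rot: [0.998, 0.067, -0.002, -0.001]
contact_force: [0.2, 0.1, 2.5]
opening: 0.541
```

Call:
{"name": "jog_arm", "arguments": {"rows": [[[0,0,0],0],[[0,0,0],0],[[0,0,0],0],[[0,0,0],0],[[0,0,0],0],[[0,0,0],0],[[0,0,-0.02],0],[[0,0,-0.05],0],[[0,0,-0.09],0],[[0,0,-0.14],0],[[0,0,-0.19],0],[[0,0,-0.24],0],[[0,0,-0.29],0],[[0,0,-0.34],0],[[0,0,-0.34],0]], "gripper": 75}}

```text
clock: 20.12
tool_pos: [0.5214, 0.2671, 0.3088]
eef_rot: [0.998, 0.067, 0.005, -0.004]
contact_force: [1.0, 1.2, 0.2]
opening: 0.855
```

```bash
python3 - <<'E'
from h import *
print(get_state()['q'].round(2))
to([[.45,-.05,.32,.2]])
E
```

```text
[-0.47  0.57 -0.13  1.64  0.08  0.92 -2.07]
pos [0.5214 0.2671 0.3088] yaw 0.1337 t 20.12 F [1.  1.2 0.2] op 75.3
[[np.float64(-0.1507), np.float64(0.4063), np.float64(-0.0149)], np.float64(-0.0332)]
```

Call:
{"name": "jog_arm", "arguments": {"rows": [[[-0.01,0.03,-0.005],0],[[-0.03,0.08,-0.01],0],[[-0.05,0.13,-0.02],0],[[-0.07,0.18,-0.02],0],[[-0.09,0.23,-0.03],0],[[-0.11,0.28,-0.03],0.01],[[-0.12,0.33,-0.03],0.03],[[-0.13,0.38,-0.03],0.05],[[-0.14,0.43,-0.03],0.05],[[-0.14,0.47,-0.03],0.0525],[[-0.14,0.47,-0.03],0.0525],[[-0.14,0.47,-0.03],0.0525]], "gripper": 60}}

```text
clock: 21.12
tool_pos: [0.4609, -0.1001, 0.3229]
eef_rot: [1.0, 0.012, -0.002, -0.001]
contact_force: [-0.7, 0.6, -0.5]
opening: 0.677
```

```bash
python3 - <<'E'
from h import *
h=fr([.075,0,.05],.4827,-.2198,.0285)[0]
T=[]
to([[.597,-.2185,.33,.0285],[.597,-.2185,.225,.0285]])
for n in ("scene","top"):
    for t in ("plane_mid","plane_knob","lid_tongue"): print(n,t,[(round(d['p'],2),[round(float(v),1) for v in d['pixel']]) for d in mark_of(t,n)])
    crop(n,[.52,.27,.04],f"pics/pl_{n}.png",50,8)
cv2.imwrite("pics/all2.png",snapshot("scene")[:,:,::-1])
E
python3 -c "
import cv2,numpy as np
cv2.imwrite('pics/pl2.png',np.hstack([cv2.resize(cv2.imread(f'pics/pl_{n}.png'),(400,300)) for n in ('top','scene')]))"
```

```text
pos [ 0.4609 -0.1001  0.3229] yaw 0.0248 t 21.12 F [-0.7  0.6 -0.5] op 59.7
[[np.float64(0.1775), np.float64(0.1623), np.float64(-0.0094)], np.float64(-0.0019)]
[[np.float64(0.1775), np.float64(0.1623), np.float64(0.1306)], np.float64(-0.0019)]
scene plane_mid [(0.6, [187.0, 364.8])]
scene plane_knob [(0.69, [195.2, 376.0])]
scene lid_tongue [(0.84, [189.2, 208.3]), (0.5, [189.8, 365.1])]
top plane_mid [(0.93, [198.7, 155.4])]
top plane_knob [(0.58, [174.3, 154.1])]
top lid_tongue [(0.73, [158.4, 309.3]), (0.28, [201.7, 161.3])]
```

View pics/pl2.png

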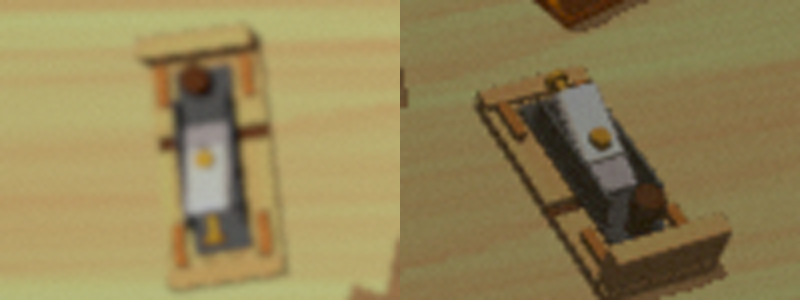

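View pics/all2.png

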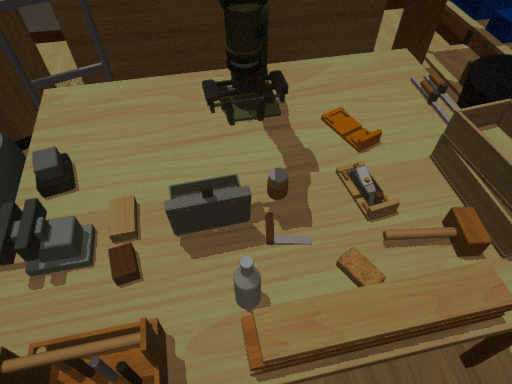

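The plane is seated between the strips with its knob towards the tall stop: in the left panel the sole is at (210,160) and the knob at (195,80). Next I measure the open tongue and move over it.

```bash
python3 - <<'E'
from h import *
print(tri((189.2,208.3),(158.4,309.3)), tri((187,364.8),(198.7,155.4)))
E
```

```text
(array([ 0.59870549, -0.21365385,  0.22619372]), np.float64(0.154090995201841)) (array([0.51882729, 0.27485897, 0.02115728]), np.float64(2.820828203576241))
```

Call:
{"name": "jog_arm", "arguments": {"rows": [[[0.02,0.02,-0.0094],0],[[0.06,0.05,-0.0094],0],[[0.1,0.09,-0.0094],0],[[0.14,0.13,-0.0094],0],[[0.165,0.15,-0.0094],0],[[0.1775,0.1623,-0.0094],-0.0019],[[0.1775,0.1623,-0.0094],-0.0019],[[0.1775,0.1623,-0.0094],-0.0019],[[0.1775,0.1623,-0.0094],-0.0019]]}}

```text
clock: 22.32
tool_pos: [0.5971, -0.2148, 0.3293]
eef_rot: [1.0, 0.017, -0.002, -0.002]
contact_force: [0.3, -0.2, -0.5]
opening: 0.681
```

```bash
python3 - <<'E'
from h import *
to([[.597,-.2185,.225,.0285]])
cv2.imwrite("pics/tg.png",snapshot("scene")[60:260,100:340,::-1].repeat(3,0).repeat(3,1))
E
```

```text
pos [ 0.5971 -0.2148  0.3293] yaw 0.0342 t 22.32 F [ 0.3 -0.2 -0.5] op 60.0
[[np.float64(-0.0003), np.float64(0.0049), np.float64(0.139)], np.float64(0.0028)]
```

View pics/tg.png

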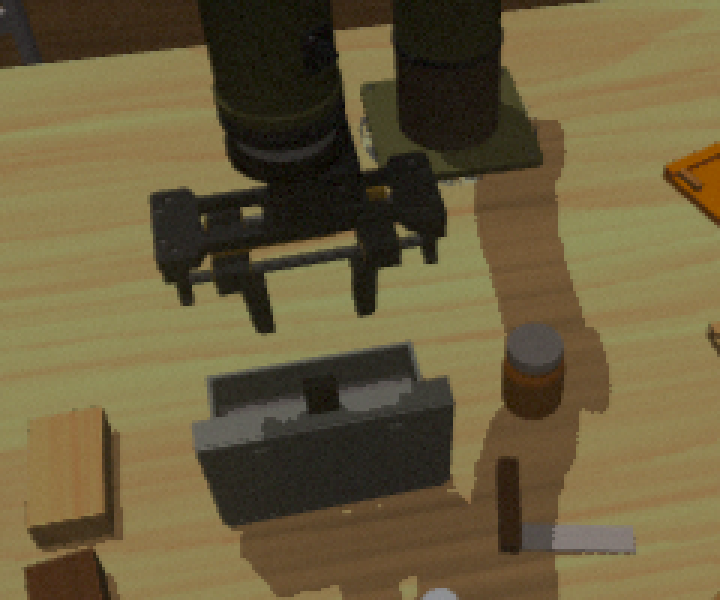

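Call:
{"name": "jog_arm", "arguments": {"rows": [[[0,0.003,0.03],0],[[0,0.003,0.07],0],[[0,0.003,0.11],0],[[0,0.003,0.13],0],[[0,0.003,0.1375],0],[[0,0.003,0.1375],0],[[0,0.003,0.1375],0]]}}

```text
clock: 22.95
tool_pos: [0.5979, -0.2177, 0.2275]
eef_rot: [1.0, 0.017, -0.001, -0.001]
contact_force: [0.7, 0.7, -0.3]
opening: 0.683
```

Call:
{"name": "jog_arm", "arguments": {"rows": [[[0,0,0],0],[[0,0,0],0],[[0,0,0],0],[[0,0,0],0],[[0,0,0],0],[[0,0,0],0]], "gripper": 10, "newtons": 12}}

```text
clock: 23.45
tool_pos: [0.5977, -0.2193, 0.2267]
eef_rot: [1.0, 0.016, -0.001, -0.0]
contact_force: [0.7, -3.4, 0.9]
opening: 0.291
```

```bash
python3 - <<'E'
from h import *
s,p,y=pose(); psi=.0285
T=[]
g=lambda th:(-.176*np.cos(th)+.008*np.sin(th),.176*np.sin(th)+.008*np.cos(th))
x0,z0=g(1.75)
for th in [1.74,1.72,1.68,1.62,1.55,1.47,1.39,1.3,1.21,1.12,1.03,.94,.85,.76,.67,.58,.49,.4,.32,.24]:
    x,z=g(th); T.append(p+[(x-x0)*np.cos(psi),(x-x0)*np.sin(psi)-.0,z-z0])
to(T)
E
```

```text
pos [ 0.5977 -0.2193  0.2267] yaw 0.0323 t 23.45 F [ 0.7 -3.4  0.9] op 25.6
[[np.float64(-0.0023), np.float64(-0.0), np.float64(-0.0005)], np.float64(0.0)]
[[np.float64(-0.0069), np.float64(-0.0), np.float64(-0.0015)], np.float64(0.0)]
[[np.float64(-0.0161), np.float64(-0.0001), np.float64(-0.0031)], np.float64(0.0)]
[[np.float64(-0.0301), np.float64(-0.0001), np.float64(-0.0049)], np.float64(0.0)]
[[np.float64(-0.0465), np.float64(-0.0002), np.float64(-0.0058)], np.float64(0.0)]
[[np.float64(-0.0653), np.float64(-0.0002), np.float64(-0.0055)], np.float64(0.0)]
[[np.float64(-0.084), np.float64(-0.0003), np.float64(-0.0038)], np.float64(0.0)]
[[np.float64(-0.1048), np.float64(-0.0004), np.float64(0.0)], np.float64(0.0)]
[[np.float64(-0.1252), np.float64(-0.0005), np.float64(0.0057)], np.float64(0.0)]
[[np.float64(-0.145), np.float64(-0.0005), np.float64(0.0131)], np.float64(0.0)]
[[np.float64(-0.164), np.float64(-0.0006), np.float64(0.0223)], np.float64(0.0)]
[[np.float64(-0.1821), np.float64(-0.0007), np.float64(0.0332)], np.float64(0.0)]
[[np.float64(-0.1992), np.float64(-0.0007), np.float64(0.0457)], np.float64(0.0)]
[[np.float64(-0.2151), np.float64(-0.0008), np.float64(0.0596)], np.float64(0.0)]
[[np.float64(-0.2296), np.float64(-0.0009), np.float64(0.0749)], np.float64(0.0)]
[[np.float64(-0.2428), np.float64(-0.0009), np.float64(0.0915)], np.float64(0.0)]
[[np.float64(-0.2544), np.float64(-0.001), np.float64(0.1092)], np.float64(0.0)]
[[np.float64(-0.2643), np.float64(-0.001), np.float64(0.1278)], np.float64(0.0)]
[[np.float64(-0.2717), np.float64(-0.001), np.float64(0.1451)], np.float64(0.0)]
[[np.float64(-0.2777), np.float64(-0.001), np.float64(0.1629)], np.float64(0.0)]
```

Call:
{"name": "jog_arm", "arguments": {"rows": [[[-0.0023,0,-0.0005],0],[[-0.0069,0,-0.0015],0],[[-0.0161,0,-0.0031],0],[[-0.0301,0,-0.0049],0],[[-0.0465,0,-0.0058],0],[[-0.0653,0,-0.0055],0],[[-0.084,0,-0.0038],0],[[-0.1048,0,0.0],0],[[-0.1252,0,0.0057],0],[[-0.145,0,0.0131],0],[[-0.164,-0.0006,0.0223],0],[[-0.1821,-0.0007,0.0332],0],[[-0.1992,-0.0007,0.0457],0],[[-0.2151,-0.0008,0.0596],0],[[-0.2296,-0.0009,0.0749],0],[[-0.2428,-0.0009,0.0915],0],[[-0.2544,-0.001,0.1092],0],[[-0.2643,-0.001,0.1278],0],[[-0.2717,-0.001,0.1451],0],[[-0.2777,-0.001,0.1629],0]]}}

```text
clock: 25.12
tool_pos: [0.39, -0.225, 0.105]
eef_rot: [1.0, 0.016, 0.0, -0.0]
contact_force: [3.6, -4.5, -1.8]
opening: 0.296
```

```bash
python3 - <<'E'
from h import *
to([[.3835,-.2245,.075],[.3825,-.2245,.0615]])
cv2.imwrite("pics/cl.png",snapshot("scene")[60:260,100:340,::-1].repeat(3,0).repeat(3,1))
E
```

```text
pos [ 0.39  -0.225  0.105] yaw 0.0315 t 25.12 F [ 3.6 -4.5 -1.8] op 26.0
[[np.float64(-0.0086), np.float64(-0.0009), np.float64(0.04)], np.float64(0.0)]
[[np.float64(-0.01), np.float64(-0.0009), np.float64(0.058)], np.float64(0.0)]
```

View pics/cl.png

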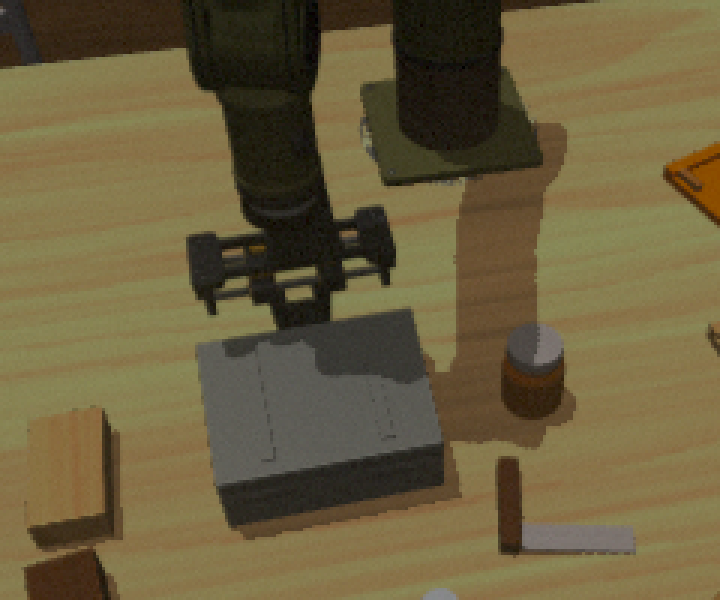

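The lid is nearly shut. I lower it the rest of the way, keeping to the arc.

Call:
{"name": "jog_arm", "arguments": {"rows": [[[-0.0025,-0.0005,0.01],0],[[-0.005,-0.0005,0.02],0],[[-0.007,-0.0005,0.03],0],[[-0.0085,-0.0005,0.04],0],[[-0.009,-0.0005,0.048],0],[[-0.0095,-0.0005,0.055],0],[[-0.0095,-0.0005,0.059],0],[[-0.0095,-0.0005,0.059],0],[[-0.0095,-0.0005,0.059],0]]}}

```text
clock: 25.92
tool_pos: [0.3828, -0.2251, 0.0622]
eef_rot: [1.0, 0.016, -0.0, 0.0]
contact_force: [0.7, -4.2, 17.3]
opening: 0.296
```

Call:
{"name": "jog_arm", "arguments": {"rows": [[[0,0,-0.001],0],[[0,0,-0.001],0],[[0,0,-0.001],0],[[0,0,-0.001],0],[[0,0,-0.001],0],[[0,0,-0.03],0],[[0,0,-0.08],0],[[0,0,-0.13],0],[[0,0,-0.18],0],[[0,0,-0.23],0],[[0,-0.05,-0.28],0],[[0,-0.1,-0.3],0],[[0,-0.16,-0.3],0],[[0,-0.22,-0.3],0],[[0,-0.28,-0.3],0],[[0,-0.3,-0.3],0],[[0,-0.3,-0.3],0]], "gripper": 60}}

```text
clock: 27.33
tool_pos: [0.3748, 0.0076, 0.2868]
eef_rot: [1.0, 0.023, -0.001, -0.003]
contact_force: [-0.6, 0.5, -0.7]
opening: 0.684
```

```bash
cat > final.py <<'E'
from h import *
s,p,y=pose(); print(p,s['contact_force'],s['clock'],s['opening'])
box=lambda x1,x2,y1,y2,z:np.array([[x1,y1,z],[x2,y1,z],[x2,y2,z],[x1,y2,z],[x1,y1,z]])
c=(.4827,-.2198,.0285);G=(0,255,0);R=(0,0,255)
L=[(fr(box(-.075,.075,-.105,.105,.078),*c),G),(fr(box(-.115,-.075,-.013,.013,.064),*c),R)]
q=(.5174,.2658,.1338,.012)
M=[(fr(box(-.08,.08,-.024,.024,.003),*q),G)]
a=[]
for n in("top","scene"):
    crop(n,[.47,-.22,.05],f"pics/fc_{n}.png",60,6,L); crop(n,[.52,.27,.03],f"pics/fr_{n}.png",50,7,M)
    a.append(np.vstack([cv2.resize(cv2.imread(f"pics/f{k}_{n}.png"),(400,300)) for k in "cr"]))
    cv2.imwrite(f"pics/fin_{n}.png",snapshot(n)[:,:,::-1])
    for t in ("plane_mid","plane_knob","lid_tongue"): print(n,t,[(round(d['p'],2),[round(float(v),1) for v in d['pixel']]) for d in mark_of(t,n)][:2])
cv2.imwrite("pics/fin.png",np.hstack(a))
E
python3 final.py
```

```text
[0.3747554  0.00757734 0.28676773] [-0.60889972  0.53617142 -0.66594507] 27.3333 0.6836703487188232
top plane_mid [(0.68, [197.7, 160.4])]
top plane_knob [(0.83, [180.6, 157.4])]
top lid_tongue [(0.8, [233.6, 309.6])]
scene plane_mid [(0.85, [184.4, 364.5])]
scene plane_knob [(0.8, [190.1, 373.8]), (0.18, [233.9, 424.7])]
scene lid_tongue [(0.91, [173.4, 200.3])]
```

View pics/fin.png

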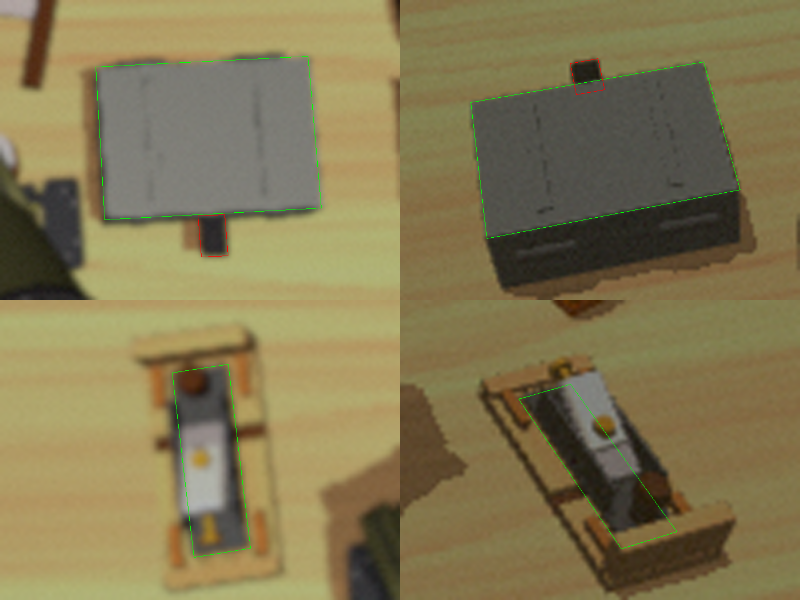

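View pics/fin_scene.png

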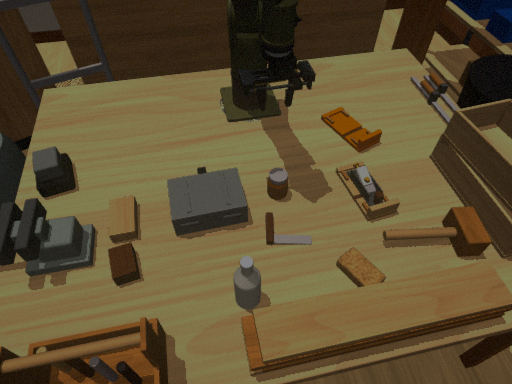

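The lid matches the shut model in both views, and the plane sits flat on the modelled sole outline between the strips. Nothing else has moved, so I hand it in.

```bash
python3 - <<'E'
from plant import *
print(workorder.finish_job()); print(get_state()['clock'])
E
```

```text
the job is handed in; nothing more can be done
None
the job is handed in; nothing more can be done
```

The job is done and handed in at about 27.6 s on the robot clock, well under the 72 s limit.

**What I did:**
- I pinched the lid's tongue and swung the lid to about 1.62 rad. It fell back to its stop and stayed open.
- I gripped the block plane across its cheeks, lifted it, turned it about 84° and lowered it into the pale rest. I released it only after the force reading showed contact at the expected bed height.
- I pinched the tongue again, brought the lid down along its arc until it met resistance at shut height (17 N), let go and moved the arm clear.

**Last checks:**
- **Lid:** it matches the shut outline in both views.
- **Plane:** it lies flat between the corner strips with its knob towards the tall stop. The sole matched the modelled outline in the top view, and the scene view agreed as far as it shows.
- **Other things:** the jar, try square, sanding block, glue bottle, mallet, offcuts and the orange look-alike all appear where they were.
- **Robot:** it was touching nothing, with force readings under 1 N.

**What disagreed or could not be checked:**
- One network fix of the plane after release was about 9 mm off sideways, with a poor match between views (2.8 px). The picture overlays and the arm's position at release did not support it.
- The plane's height inside the case came from one view plus the stated floor height, because the open lid hid it from the scene camera.

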